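# Turn the tube rotator by its spokes until the large tube stands upright

## Robot

A 6-joint arm with a two-finger parallel gripper is mounted at the origin on the work surface. World frame = base frame: x ahead of the robot, y to its left, z up, the work surface at z = 0. Lengths are in m, angles in rad, forces in N, time in s.
With the tool pointing down it reaches from about 0.225 to 0.725 m from the base axis. Payload 3.1 kg.
Tool frame: the origin (TCP) lies at the very end of the fingers, on their centre line; the grasp point (between the pads) lies 19 mm behind it (env.tcp_to_grasp is the distance from the TCP to the grasp point, in m); z points along the fingers, y is the direction in which the jaws open and shut (so a half turn about z gives the same grasp; the last joint's range is limited). The gripper opens to 85 mm and grips with 20 to 120 N. Pads are 22 mm wide; open, the fingers measure 114 mm over their backs; the gripper's body (76 mm by 85 mm) begins 54 mm behind the grasp point. The pads swing forward as they close: fully open they stand 13 mm farther back than shut.
Start: joints at [-1.332, 0.048, 0.099, 1.622, 0, 1.443], TCP at [0.188, -0.49, 0.202] pointing down, gripper open.
Joint ranges: [-2.91, 2.91], [-0.99, 1.94], [-1.21, 1.42], [-2.12, 2.29], [-1.49, 1.47], [-3.14, 3.14]. Speed limits (rad/s): [2.79, 2.79, 3.14, 3.14, 3.14, 3.14].

## Interface

Orientations are given as a rotation vector (axis times angle).
In Python, from station import env, cams gives the robot as it stands.
- The arm moves only by the shell command python3 -m pendant 'ROWS' [OPENING]. ROWS is a JSON object of lists of equal length, an entry for each row: "slide": the shift along the tool's x, y, z in m, a list of three; "rot": the turn, a rotation vector about the tool's x, y, z in degrees, a list of three. In form: {"slide": [[tx, ty, tz], ...], "rot": [[rx, ry, rz], ...]}. A call has 1 to 5 rows; each row is the pose to reach, as a shift and turn from the pose measured when the call began, along the tool's axes at that moment; what a row does not reach only later rows make up. A row lasts 1/10 s, in which the tool goes at most 50 mm and 8.59 degrees, less where a joint would pass 70% of its speed; a pose out of reach is approached as far as the arm can. A call with a gripper value outside its range is refused whole. OPENING is the finger opening in m, from 0 to 0.0854, set as the call begins (- or left out, the last holds). The fingers move at their own pace and stop on an object; the grip force is fixed at half the most. Time passes only in rows, so rows that repeat a pose let the fingers close. It gives the time, the measured TCP pose, the force and the opening at its end, in the units of the state.
- env.get_obs(): the state, without advancing time (a new reading comes with each control period).
- cams.grab_frame(name): name is "scene" or "top" or "wrist"; returns the picture (400x640x3 uint8, red, green, blue); there is no depth.
- cams.calibration(name): a dict with "vertical_fov" (degrees; the focal length in pixels is half the picture's height over the tangent of half this angle, whatever the lens; pixels are square), "cx", "cy" (the principal point, pixels), "rvec" (rotation vector, rad) and "tvec" (3), from world to camera coordinates, as OpenCV has them; the wrist camera has in their place "T_tool_cam" (4x4, takes a point from camera to tool coordinates, whose origin is the TCP and whose axes are the flange's). Camera axes: x right, y down, z forward; pixel columns grow to the right and rows downward; lengths in m; the calibration is good to about 2 mm. A picture is of the moment at which its call begins: read the wrist's pose just before it. calibration takes no time and is no camera call.
- env.finish_job(): hands the job in, once; it reports no verdict.
The state is a dict: "time": time; "joint_positions": joint angles; "qd": joint speeds; "joint_torque": joint torques, N m; "tool_pos": TCP position; "tcp_rot": TCP orientation; "ft_force": force on the tool from outside, world axes, zero at the start; "ft_torque": the same for the moment, N m; "gripper_width": opening from 0.0 (shut) to 1.0 (fully open).
Only numpy, scipy, OpenCV 4.12 (cv2) and the standard library are available. Lean on these libraries where they do the work, as an engineer would, in place of code of your own. Each camera call takes 0.05 s, during which the arm holds its last target. There are 200 camera calls.

## Task

The tube rotator on the bench is switched off and its large capped tube has stopped pointing downward. Gently push the wheel round by its spokes with the fingertips, spoke after spoke, until the large tube stands straight up with its cap on top, then move clear. Do not grip the wheel, do not touch the two tubes on it, and leave everything else on the bench where it is.

Things in the scene. Friction and masses are not known exactly. Their poses are not given: they have to be found in the camera images.
- rotator: Bench tube rotator, fixed, switched off. Origin: centre of its underside. Its x axis is level and runs from its front (wheel side, towards the robot) to its back; y to its left seen from the robot; z up; yaw up to 0.3 rad either way. Base plate x -130 to +106 mm, y +-75, 18 high. Motor housing behind the wheel: x -7 to +89 mm, y +-36, 212 high. Beside the housing and before the wheel it is open.
- wheel: Rimless wheel on the rotator's front: six spokes 60 degrees apart, reaching 140 mm from the shaft. Origin on the shaft in the spokes' mid-plane: 175 mm above the bench, 60 mm in front of the rotator's origin. x axis along the shaft, level, same as the rotator's x; z axis out along the large tube's spoke. Turns freely either way about x; a positive turn is clockwise as the robot sees it.
- large_tube: The large capped tube (50 ml size), held in clips on the front of one spoke (it can only twist in them): 29 mm across, 114 mm long, cap 34 mm across. Origin at its pointed foot, 34 mm from the shaft; z axis from foot to cap, straight outward along its spoke, so z up means it stands upright; its axis line is 22.5 mm in front of the spokes' mid-plane.
- cap_top (a point): Middle of the top of the large tube's cap, 148 mm from the shaft, 22.5 mm in front of the spokes' mid-plane.
- small_tube: The small capped tube (15 ml size), held fast in the clips of the spoke opposite the large tube: 16 mm across, 115 mm long, cap 21 mm across. Origin at its foot, 34 mm from the shaft, z axis outward to the cap, axis 16 mm in front of the spokes' mid-plane.
- spoke_1 (a point): Middle of the bare outer part of the spoke 60 degrees on from the large tube (clockwise as the robot sees it), 118 mm from the shaft. The spokes are aluminium bars 12 mm wide and 8 mm thick (along the shaft); without tubes they are bare from 96 to 140 mm. A clutch resists with 0.3 N m (2.6 N at 115 mm): the wheel stops and stays where it is left, without coasting.
- spoke_2 (a point): Same point on the spoke 120 degrees clockwise from the large tube. Every spoke has two black spring clips on its front, 44 to 56 and 84 to 96 mm from the shaft; they stand up to 32 mm out in front of the spokes' mid-plane and reach up to 18 mm either side of the spoke's middle. A thin ring of 60 mm radius ties the spokes together, 4 to 7 mm behind their mid-plane.
- spoke_4 (a point): Same point on the spoke 240 degrees clockwise (120 anticlockwise) from the large tube; bare.
- spoke_5 (a point): Same point on the spoke 300 degrees clockwise (60 anticlockwise) from the large tube; bare.
- tip_box: Heavy bystander, stays put: box of pipette tips with a clear lid, 120 x 84 x 66 mm, standing before the rotator. Origin at the centre of its underside.
- microtube_rack: Loose bystander: flat plastic microtube rack, 95 x 125 x 26 mm with caps to 38 mm high. Origin at the centre of its underside.
- beaker: Loose bystander: small glass beaker, 68 mm across, 68 mm high. Origin at the centre of its underside.
- flask: Loose bystander: conical glass flask, 82 mm across at the foot, 103 mm high. Origin at the centre of its underside.
- amber_bottle: Loose bystander: brown glass bottle, 58 mm across, 125 mm high. Origin at the centre of its underside.
- reagent_jar: Loose bystander: white jar, 52 mm across, 75 mm high. Origin at the centre of its underside.
- timer: Loose bystander: flat lab timer, 60 x 68 x 20 mm. Origin at the centre of its underside.
- spare_tube_stand: Loose bystander: a capped tube like the large one standing in a white foot, 60 x 60 mm, 124 mm high over all. It is not on the rotator and is not the tube to turn. Origin at the centre of its underside.

How it is judged:
By the outcome, as a careful person would: the job done as asked, in the order asked, and still so for the second after the job is handed in, with the robot touching nothing.
It also fails if it takes over 64 s, if anything falls off the work surface, if the arm or the gripper's body presses on something with over 40 N, if the wrist force passes 120 N, or if a joint passes its speed limit or range.

## Working session

There is one attempt and no reset: what is moved stays moved. The work goes in short steps, Python scripts to look and compute and a shell command to move; the robot and the scene stay as the last step left them, time stands still between calls to the robot, and variables do not carry over. Pictures are saved under pics/ and viewed, about 8 in all and at most 12, crops included, and the job is handed in when it is done.

```bash
ls; mkdir -p pics; python3 - <<'E'
from station import env, cams
import cv2
o=env.get_obs()
for k in("time","tool_pos","tcp_rot","gripper_width"):print(k,o[k])
for n in("scene","top"):
    cv2.imwrite(f"pics/{n}0.png",cams.grab_frame(n)[:,:,::-1]);print(n,cams.calibration(n))
print(cams.calibration("wrist"))
E
```

```text
pics
time 0.0
tool_pos [ 0.18811265 -0.48939723  0.20122471]
tcp_rot [-3.08656917e+00 -5.72491470e-01  1.88807549e-04]
gripper_width 1.0052636373047064
scene {'vertical_fov': 52.87465259574911, 'cx': 316.5061951840185, 'cy': 197.2476947670368, 'rvec': array([ 1.73881296,  1.54281095, -0.75963712]), 'tvec': array([-0.1184656 , -0.18775973,  1.74859942])}
top {'vertical_fov': 51.09940117819055, 'cx': 323.3531745554628, 'cy': 204.35592836563396, 'rvec': array([ 2.18297891, -2.20298177,  0.07292826]), 'tvec': array([0.03666984, 0.58385935, 1.24872763])}
{'vertical_fov': 58.099371526002216, 'cx': 323.0885705925912, 'cy': 208.69368766818548, 'T_tool_cam': array([[-5.97569366e-04, -9.58035781e-01, -2.86648018e-01,
         7.24216591e-02],
       [ 9.99999391e-01, -3.06456895e-04, -1.06043758e-03,
        -1.04001402e-03],
       [ 9.28091886e-04, -2.86648477e-01,  9.58035380e-01,
        -1.71479173e-01],
       [ 0.00000000e+00,  0.00000000e+00,  0.00000000e+00,
         1.00000000e+00]])}
```

View pics/scene0.png

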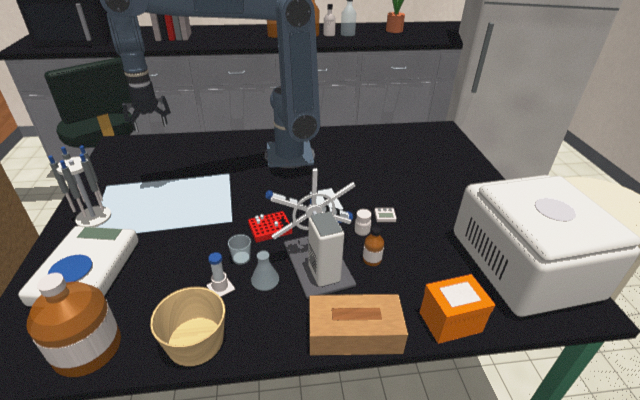

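View pics/top0.png

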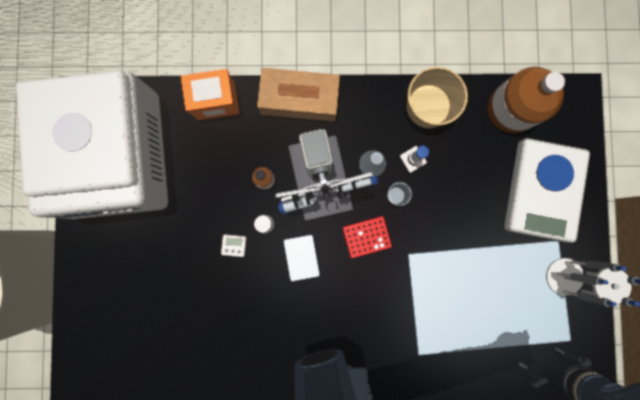

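The scene camera looks back at the robot from behind the rotator, which is near (320,220). In the top view, up is +x and left is +y, and the wheel runs from (280,207) to (375,180). I'll enlarge both.

```bash
cat > h.py <<'E'
import numpy as np, cv2
from scipy.spatial.transform import Rotation as R
from station import env, cams
def cam(n, obs=None):
    c=cams.calibration(n); f=200/np.tan(np.radians(c['vertical_fov']/2))
    K=np.array([[f,0,c['cx']],[0,f,c['cy']],[0,0,1.]])
    if n=='wrist':
        T=np.eye(4);T[:3,:3]=R.from_rotvec(obs['tcp_rot']).as_matrix();T[:3,3]=obs['tool_pos']
        M=np.linalg.inv(T@c['T_tool_cam'])
        return K,M[:3,:3],M[:3,3]
    return K,R.from_rotvec(c['rvec']).as_matrix(),np.array(c['tvec'])
def ray(C,p):
    K,r,t=C; d=r.T@np.linalg.inv(K)@[p[0],p[1],1]; return -r.T@t,d/np.linalg.norm(d)
def onplane(C,p,n,q):
    o,d=ray(C,p);n=np.array(n,float); return o+d*(n@(np.array(q)-o))/(n@d)
def onz(C,p,z): return onplane(C,p,[0,0,1],[0,0,z])
def proj(C,P):
    K,r,t=C; q=K@(r@np.array(P)+t); return q[:2]/q[2]
def tri(C1,p1,C2,p2):
    o1,d1=ray(C1,p1);o2,d2=ray(C2,p2)
    s=np.linalg.lstsq(np.c_[d1,-d2],o2-o1,rcond=None)[0]
    a,b=o1+s[0]*d1,o2+s[1]*d2; return (a+b)/2,np.linalg.norm(a-b)
E
python3 - <<'E'
import cv2,numpy as np
a=cv2.imread('pics/scene0.png')[160:300,230:405];b=cv2.imread('pics/top0.png')[120:290,215:425]
a=cv2.resize(a,(400,320),interpolation=3);b=cv2.resize(b,(400,324),interpolation=3)[:320]
# scales: scene 2.286, top 1.905
cv2.imwrite('pics/c0.png',np.hstack([cv2.resize(a,(400,320)),b]))
E
```

```text
(no output)
```

View pics/c0.png

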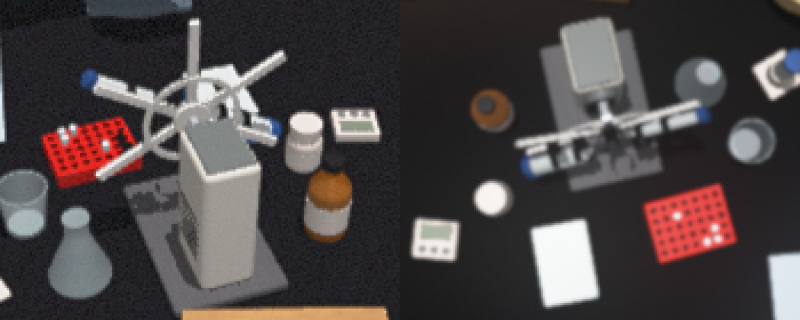

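Crops: left, the wheel seen from behind; right, the top view. The base plate corners are about (541,46), (630,30), (662,172) and (573,190), and a bigger tube is on the left (+y).

```bash
python3 - <<'E'
from h import *
T=cam('top');S=cam('scene')
f=lambda u,v:(215+(u-400+.5)/1.905-.5,120+(v+.5)/1.905-.5)
g=lambda u,v:(230+(u+.5)/2.286-.5,160+(v+.5)/2.286-.5)
P=[onz(T,f(*p),.018)[:2] for p in((541,46),(630,30),(662,172),(573,190))]
print(np.round(P,3)); P=np.array(P)
print(np.linalg.norm(P-np.roll(P,-1,0),axis=1))
H=[onz(T,f(*p),.212)[:2] for p in((562,27),(612,19),(624,80),(576,90))]
print(np.round(H,3))
ax=(P[0]+P[1]-P[2]-P[3]);yaw=np.arctan2(ax[1],ax[0]);print('yaw',yaw)
x=np.array([np.cos(yaw),np.sin(yaw)]);
o=P.mean(0)+.012*x;print('origin base',o, 'from housing',np.mean(H,0)-.041*x)
c=np.r_[o-.06*x,.175];n=np.r_[x,0];yl=np.array([-n[1],n[0],0])
print('wheel',c,'proj scene',proj(S,c),'top',proj(T,c))
for nm,p in dict(hub=(193,112),up=(194,21),ur=(284,56),ul=(83,80),lr=(276,132),ll=(100,177)).items():
    q=onplane(S,g(*p),n,c)-c
    y=q@yl; z=q[2]; print(nm,round(np.hypot(y,z),3),'angle from up, clockwise as robot sees',np.degrees(np.arctan2(-y,z)).round(1))
E
```

```text
[[ 0.77   0.135]
 [ 0.795 -0.008]
 [ 0.566 -0.056]
 [ 0.539  0.085]]
[0.14503639 0.23365728 0.14409196 0.2363915 ]
[[0.755 0.092]
 [0.766 0.024]
 [0.682 0.008]
 [0.669 0.073]]
yaw 0.2100665634861263
origin base [0.67913403 0.04170371] from housing [0.67801261 0.04067384]
wheel [0.62045301 0.02919221 0.175     ] proj scene [313.43726765 210.58988857] top [324.33924718 187.10684571]
hub 0.007 angle from up, clockwise as robot sees -18.1
up 0.141 angle from up, clockwise as robot sees -0.7
ur 0.138 angle from up, clockwise as robot sees -61.6
ul 0.16 angle from up, clockwise as robot sees 56.9
lr 0.132 angle from up, clockwise as robot sees -115.3
ll 0.139 angle from up, clockwise as robot sees 119.2
```

Wheel centre is about (0.620, 0.029, 0.175) and yaw about 0.21. The spokes sit at about 0, ±60 and ±120°. The large tube is probably the left one at -120° (to be checked from close by), so the wheel needs about +120° clockwise. Plan: tool level along the shaft, fingers shut, tip through the wheel plane. Push spoke_2 first, then spoke_1.

```bash
cat >> h.py <<'E'
YAW=.21
def setc(c=(.6205,.0292,.175),yaw=None):
    global C0,N,YL
    y=YAW if yaw is None else yaw
    C0=np.array(c);N=np.array([np.cos(y),np.sin(y),0]);YL=np.array([-N[1],N[0],0])
setc()
def wp(ang,r,x):  # angle clockwise from up as the robot sees, x along shaft
    a=np.radians(ang); return C0+x*N-r*np.sin(a)*YL+np.array([0,0,r*np.cos(a)])
RH=lambda:np.c_[[0,0,1],np.cross(N,[0,0,1]),N]
def delta(pos,rot=None):
    o=env.get_obs();r=R.from_rotvec(o['tcp_rot'])
    out=r.inv().apply(np.array(pos)-o['tool_pos'])
    q=(r.inv()*R.from_matrix(rot)).as_rotvec(degrees=True) if rot is not None else None
    print('slide',out.round(4),'rot',None if q is None else q.round(2),'at',o['tool_pos'].round(4),'t',round(o['time'],2),'F',np.round(o['ft_force'],1))
E
python3 - <<'E'
from h import *
print(wp(-30,.118,-.12)); delta([.35,-.25,.33]); delta(wp(-30,.118,-.12)+[0,0,.03],RH())
E
```

```text
[0.49083716 0.06188864 0.277191  ]
slide [ 0.237  -0.1658 -0.1283] rot None at [ 0.1881 -0.4895  0.2013] t 0.1 F [-0.7  0.1  0.6]
slide [ 0.4803 -0.4063 -0.1049] rot [-7.15 89.79  6.96] at [ 0.1881 -0.4895  0.2013] t 0.1 F [-0.7  0.1  0.6]
```

```bash
python3 -m pendant '{"slide":[[0.03,-0.02,-0.03],[0.07,-0.05,-0.06],[0.11,-0.08,-0.08],[0.15,-0.11,-0.1],[0.19,-0.14,-0.12]],"rot":[[0,0,0],[0,0,0],[0,0,0],[0,0,0],[0,0,0]]}' 0 ; python3 -c "
from h import *
delta(wp(-30,.118,-.12)+[0,0,.03],RH())"
```

```text
time: 0.6
tool_pos: [0.3061, -0.3047, 0.3147]
tcp_rot: [-3.087, -0.571, 0.0]
ft_force: [1.0, -0.1, 0.6]
gripper_width: 0.148
slide [ 0.3037 -0.2762  0.0083] rot [-7.13 89.79  6.9 ] at [ 0.3061 -0.3047  0.3147] t 0.6 F [ 1.  -0.1  0.6]
```

```bash
python3 -m pendant '{"slide":[[0.035,-0.03,0],[0.07,-0.06,0],[0.105,-0.095,0],[0.14,-0.13,0],[0.175,-0.16,0]],"rot":[[0,0,0],[0,0,0],[0,0,0],[0,0,0],[0,0,0]]}' ; python3 -m pendant '{"slide":[[0.03,-0.03,0],[0.065,-0.06,0],[0.1,-0.09,0],[0.12,-0.11,0],[0.12,-0.11,0]],"rot":[[0,8,0],[0,16,0],[0,24,0],[0,32,0],[0,40,0]]}'; python3 -c "
from h import *
delta(wp(-30,.118,-.12)+[0,0,.03],RH())"
```

```text
time: 1.1
tool_pos: [0.4124, -0.0906, 0.315]
tcp_rot: [-3.086, -0.572, 0.0]
ft_force: [-0.2, -1.3, -0.2]
gripper_width: -0.003
time: 1.6
tool_pos: [0.4854, 0.059, 0.3164]
tcp_rot: [-2.783, -0.525, -1.023]
ft_force: [-1.0, -1.3, 1.0]
gripper_width: 0.002
slide [-0.0013 -0.0007  0.011 ] rot [-8.85 49.49  3.95] at [0.4854 0.059  0.3164] t 1.6 F [-1.  -1.3  1. ]
```

```bash
python3 -m pendant '{"slide":[[0,0,0],[0,0,0],[0,0,0],[0,0,0],[0,0,0]],"rot":[[-1.5,8,0.7],[-3,16,1.4],[-4.5,24,2.1],[-6,32,2.8],[-7.4,40,3.3]]}'; python3 -m pendant '{"slide":[[0,0,0],[0,0,0],[0,0,0]],"rot":[[-1,8,0.5],[-1.4,9.5,0.6],[-1.4,9.5,0.6]]}'; python3 - <<'E'
from h import *
delta(wp(-30,.118,-.12)+[0,0,.03],RH())
o=env.get_obs();im=cams.grab_frame('wrist')[:,:,::-1].copy();cv2.imwrite('pics/w1.png',im)
np.save('w1.npy',np.r_[o['tool_pos'],o['tcp_rot']])
C=cam('wrist',o)
for k in range(6):
    print(60*k,proj(C,wp(60*k,.14,0)).round())
E
```

```text
time: 2.1
tool_pos: [0.5797, 0.0132, 0.3285]
tcp_rot: [-2.364, -0.383, -1.708]
ft_force: [1.1, -0.5, 0.6]
gripper_width: 0.001
time: 2.4
tool_pos: [0.6015, 0.0052, 0.3153]
tcp_rot: [-2.217, -0.324, -1.869]
ft_force: [-0.0, -0.7, -2.3]
gripper_width: 0.002
slide [-0.0249 -0.0879 -0.0848] rot [-6.09  9.55 -1.1 ] at [0.6015 0.0052 0.3153] t 2.4 F [-0.  -0.7 -2.3]
0 [296. 226.]
60 [492. 328.]
120 [461. 459.]
180 [315. 492.]
240 [174. 433.]
300 [132. 309.]
```

View pics/w1.png

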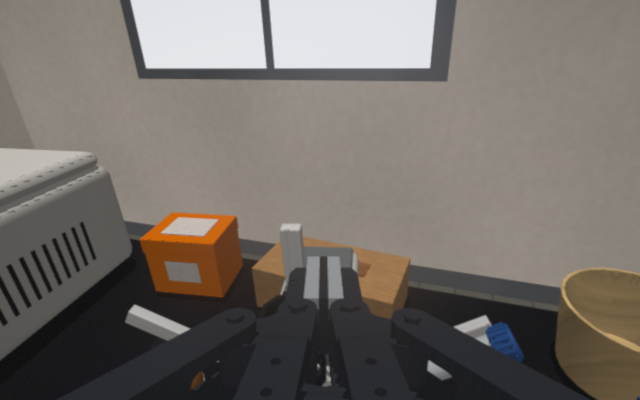

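The tool drifted 110 mm forward while turning. The top spoke is still at (291,226), predicted (296,226), so nothing was touched. I'll check the joints.

```bash
python3 -c "
from h import *
o=env.get_obs();print(np.round(o['joint_positions'],3),R.from_rotvec(o['tcp_rot']).as_matrix().round(2))"
```

```text
[-0.575 -0.988 -1.1    0.146  0.878  2.966] [[ 0.16  0.31  0.94]
 [ 0.03 -0.95  0.31]
 [ 0.99 -0.02 -0.16]]
```

j2 is at its limit: a level tool this close in is out of reach. I'll use a 45° downward tilt, which the arm reached before. Backing off.

```bash
cat >> h.py <<'E'
def RT(t=45): return RH()@R.from_rotvec([0,-t,0],degrees=True).as_matrix()
E
python3 -c "
from h import *
delta(wp(-30,.13,-.10),RT());delta([.54,.0,.34],RT())"
```

```text
slide [-0.0449 -0.0914 -0.061 ] rot [ -6.07 -35.55   1.57] at [0.6019 0.0052 0.3198] t 2.45 F [-0.4 -0.1 -0.1]
slide [ 0.0098 -0.0147 -0.0629] rot [ -6.07 -35.55   1.57] at [0.6019 0.0052 0.3198] t 2.45 F [-0.4 -0.1 -0.1]
```

```bash
python3 -m pendant '{"slide":[[0.005,-0.005,-0.03],[0.01,-0.015,-0.06],[0.01,-0.015,-0.06],[0.01,-0.015,-0.06],[0.01,-0.015,-0.06]],"rot":[[0,0,0],[-1.3,-8,0.4],[-3,-16,0.8],[-4.5,-24,1.2],[-5.5,-32,1.5]]}'; python3 -c "
from h import *
delta(wp(-30,.14,-.10),RT());print(env.get_obs()['joint_positions'].round(2))"
```

```text
time: 2.95
tool_pos: [0.5397, 0.0015, 0.3465]
tcp_rot: [-2.681, -0.31, -1.375]
ft_force: [1.4, -0.7, 0.9]
gripper_width: -0.003
slide [-0.049  -0.0802  0.0188] rot [-1.31 -9.35  0.57] at [0.5397 0.0015 0.3465] t 2.95 F [ 1.4 -0.7  0.9]
[-0.48 -0.87 -0.61  1.02  0.57  2.68]
```

```bash
python3 -m pendant '{"slide":[[-0.01,-0.02,0.005],[-0.025,-0.04,0.01],[-0.04,-0.065,0.015],[-0.049,-0.08,0.019],[-0.049,-0.08,0.019]],"rot":[[-1,-7,0.5],[-1.3,-9.3,0.6],[-1.3,-9.3,0.6],[-1.3,-9.3,0.6],[-1.3,-9.3,0.6]]}'; python3 - <<'E'
from h import *
delta(wp(-30,.14,-.10),RT());print(env.get_obs()['joint_positions'].round(2))
o=env.get_obs();im=cams.grab_frame('wrist')[:,:,::-1].copy();cv2.imwrite('pics/w2.png',im)
np.save('w2.npy',np.r_[o['tool_pos'],o['tcp_rot']])
C=cam('wrist',o)
for k in range(6): print(60*k,proj(C,wp(60*k,.14,0)).round())
E
```

```text
time: 3.45
tool_pos: [0.5068, 0.079, 0.2982]
tcp_rot: [-2.812, -0.304, -1.167]
ft_force: [0.4, 0.1, -0.3]
gripper_width: -0.002
slide [-0.0008  0.0024  0.0019] rot [-0.18 -0.06  0.24] at [0.5068 0.079  0.2982] t 3.45 F [ 0.4  0.1 -0.3]
[-0.15 -0.87 -0.62  1.08  0.25  2.88]
0 [445.  83.]
60 [574. 154.]
120 [497. 230.]
180 [380. 253.]
240 [281. 229.]
300 [262. 153.]
```

View pics/w2.png

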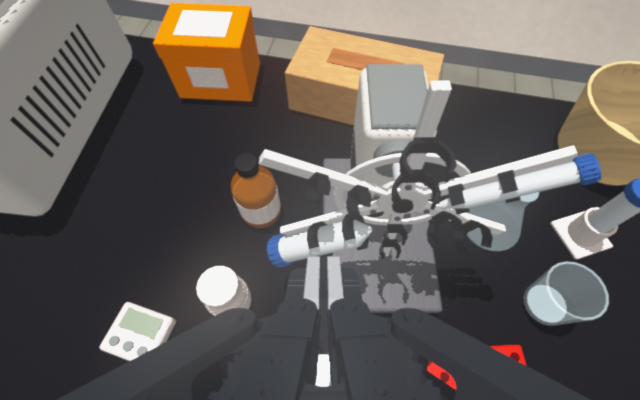

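Clear view: the left tube's cap is near (278,250) and the right tube's near (588,168). spoke_1's tip is at (264,157), the top spoke's at (440,87). I'll check which tube is large from the cap widths.

```bash
python3 - <<'E'
from h import *
v=np.load('w2.npy');o=dict(tool_pos=v[:3],tcp_rot=v[3:]);C=cam('wrist',o)
im=cv2.imread('pics/w2.png');h=cv2.cvtColor(im,cv2.COLOR_BGR2HSV)
m=cv2.inRange(h,(105,120,60),(125,255,255))
n,l,s,c=cv2.connectedComponentsWithStats(m)
for i in range(1,n):
    if s[i,4]>60:
        pts=np.argwhere(l==i)[:,::-1].astype(np.float32);print(s[i],c[i].round(),cv2.minAreaRect(pts))
for a in(-120,60):
  for nm,fr,d in(('large',-.0225,.034),('small',-.016,.021)):
    p=wp(a,.148,fr); t=np.array([0,0,0])+(wp(a+90,1,0)-C0)
    e=proj(C,p+t*d/2)-proj(C,p-t*d/2); e2=proj(C,p+N*d/2)-proj(C,p-N*d/2)
    print(a,nm,proj(C,p).round(1),'width px',np.linalg.norm(e).round(1),np.linalg.norm(e2).round(1))
# spoke tip checks
for nm,p in dict(up=(440,86),s1=(264,157)).items():
    q=onplane(C,p,N,C0)-C0;print(nm,np.hypot(q@YL,q[2]),np.degrees(np.arctan2(-q@YL,q[2])))
E
```

```text
[574 154  27  32 595] [588. 169.] ((587.8805541992188, 168.79205322265625), (30.080280303955078, 22.42348289489746), 75.3791275024414)
[624 179  16  28 310] [633. 192.] ((631.5, 192.5), (27.0, 15.0), 90.0)
[267 235  20  31 286] [274. 250.] ((275.55999755859375, 250.41998291015625), (30.68843650817871, 17.111984252929688), 81.8698959350586)
-120 large [273.8 249.4] width px 21.2 28.9
-120 small [274.2 243.9] width px 13.1 17.6
60 large [596.8 175.4] width px 22.6 41.9
60 small [593.7 168.1] width px 14.2 25.3
up 0.13776874642158973 -0.9356601305111777
s1 0.13702478704988885 -61.80228992180261
```

The left cap is 30.7 px wide against 29 expected for the large tube, so the large tube is at about -121°. The wheel geometry agrees to about 2 mm. Inserting between spoke_1 and spoke_2.

```bash
cat >> h.py <<'E'
def arc(angs,r=.113,x=.010,dz=-.008):
    for a in angs: print(a,end=' ');delta(wp(a,r,x)+[0,0,dz],RT())
E
python3 -c "
from h import *
arc([-30])"
```

```text
-30 slide [0.0533 0.0149 0.1022] rot [-0.08 -0.16  0.2 ] at [0.5077 0.0779 0.2991] t 3.5 F [-0.6 -0.6  0.1]
```

```bash
python3 -m pendant '{"slide":[[0.015,0.004,0.03],[0.03,0.008,0.06],[0.042,0.012,0.08],[0.053,0.015,0.102],[0.053,0.015,0.102]],"rot":[[0,0,0],[0,0,0],[0,0,0],[0,0,0],[0,0,0]]}'; python3 -c "
from h import *
arc([-30,-25,-20,-15,-10,-5])"
```

```text
time: 4.0
tool_pos: [0.6197, 0.0851, 0.2644]
tcp_rot: [-2.815, -0.301, -1.167]
ft_force: [0.5, 0.3, -0.9]
gripper_width: -0.001
-30 slide [-0.0003 -0.0017 -0.0009] rot [-0.02 -0.04  0.18] at [0.6197 0.0851 0.2644] t 4.0 F [ 0.5  0.3 -0.9]
-25 slide [ 0.0029  0.007  -0.0041] rot [-0.02 -0.04  0.18] at [0.6197 0.0851 0.2644] t 4.0 F [ 0.5  0.3 -0.9]
-20 slide [ 0.0055  0.0162 -0.0068] rot [-0.02 -0.04  0.18] at [0.6197 0.0851 0.2644] t 4.0 F [ 0.5  0.3 -0.9]
-15 slide [ 0.0076  0.0256 -0.0089] rot [-0.02 -0.04  0.18] at [0.6197 0.0851 0.2644] t 4.0 F [ 0.5  0.3 -0.9]
-10 slide [ 0.0091  0.0352 -0.0104] rot [-0.02 -0.04  0.18] at [0.6197 0.0851 0.2644] t 4.0 F [ 0.5  0.3 -0.9]
-5 slide [ 0.01    0.045  -0.0113] rot [-0.02 -0.04  0.18] at [0.6197 0.0851 0.2644] t 4.0 F [ 0.5  0.3 -0.9]
```

```bash
python3 -m pendant '{"slide":[[0.003,0.007,-0.004],[0.0055,0.016,-0.007],[0.0075,0.0255,-0.009],[0.009,0.035,-0.0105],[0.01,0.045,-0.0115]],"rot":[[0,0,0],[0,0,0],[0,0,0],[0,0,0],[0,0,0]]}'; python3 -c "
from h import *
arc([0,5,10,15,20])"
```

```text
time: 4.5
tool_pos: [0.6283, 0.0396, 0.2811]
tcp_rot: [-2.815, -0.301, -1.17]
ft_force: [-0.2, -0.4, -0.4]
gripper_width: -0.001
0 slide [-0.0007  0.0085  0.0009] rot [ 0.04 -0.13  0.19] at [0.6283 0.0396 0.2811] t 4.5 F [-0.2 -0.4 -0.4]
5 slide [-0.001   0.0184  0.0012] rot [ 0.04 -0.13  0.19] at [0.6283 0.0396 0.2811] t 4.5 F [-0.2 -0.4 -0.4]
10 slide [-0.0019  0.0281  0.0021] rot [ 0.04 -0.13  0.19] at [0.6283 0.0396 0.2811] t 4.5 F [-0.2 -0.4 -0.4]
15 slide [-0.0035  0.0378  0.0037] rot [ 0.04 -0.13  0.19] at [0.6283 0.0396 0.2811] t 4.5 F [-0.2 -0.4 -0.4]
20 slide [-0.0056  0.0471  0.0058] rot [ 0.04 -0.13  0.19] at [0.6283 0.0396 0.2811] t 4.5 F [-0.2 -0.4 -0.4]
```

```bash
python3 -m pendant '{"slide":[[-0.001,0.0085,0.001],[-0.001,0.0185,0.001],[-0.002,0.028,0.002],[-0.0035,0.038,0.0035]],"rot":[[0,0,0],[0,0,0],[0,0,0],[0,0,0]]}'; python3 - <<'E'
from h import *
arc([20,25,30,35,40])
o=env.get_obs();im=cams.grab_frame('wrist')[:,:,::-1].copy();cv2.imwrite('pics/w3.png',im)
np.save('w3.npy',np.r_[o['tool_pos'],o['tcp_rot']])
E
```

```text
time: 4.9
tool_pos: [0.6364, 0.0016, 0.2759]
tcp_rot: [-2.815, -0.301, -1.17]
ft_force: [-0.0, -0.7, -0.2]
gripper_width: 0.002
20 slide [-0.0018  0.0084  0.0021] rot [ 0.03 -0.12  0.19] at [0.6364 0.0016 0.2759] t 4.9 F [-0.  -0.7 -0.2]
25 slide [-0.0045  0.0175  0.0047] rot [ 0.03 -0.12  0.19] at [0.6364 0.0016 0.2759] t 4.9 F [-0.  -0.7 -0.2]
30 slide [-0.0078  0.0262  0.008 ] rot [ 0.03 -0.12  0.19] at [0.6364 0.0016 0.2759] t 4.9 F [-0.  -0.7 -0.2]
35 slide [-0.0116  0.0345  0.0117] rot [ 0.03 -0.12  0.19] at [0.6364 0.0016 0.2759] t 4.9 F [-0.  -0.7 -0.2]
40 slide [-0.0158  0.0423  0.0159] rot [ 0.03 -0.12  0.19] at [0.6364 0.0016 0.2759] t 4.9 F [-0.  -0.7 -0.2]
```

View pics/w3.png

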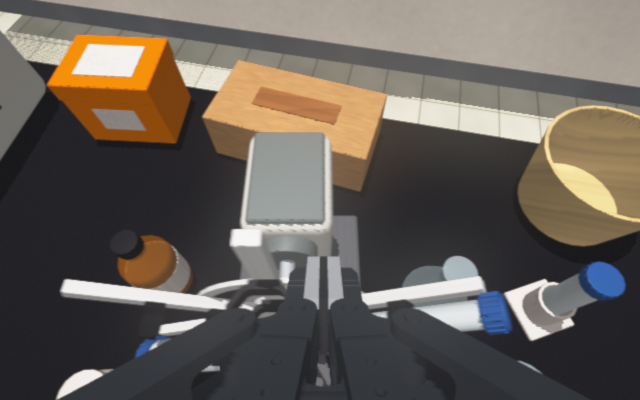

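The top spoke, tip near (247,237), is now left of the finger and unmoved, so the finger passed in front of it. I'll triangulate the spoke tips to correct the plane's x.

```bash
python3 - <<'E'
from h import *
L=lambda n:(lambda v:cam('wrist',dict(tool_pos=v[:3],tcp_rot=v[3:])))(np.load(n))
A,B=L('w2.npy'),L('w3.npy')
for nm,p,q,a in(('up',(440,86),(247,237),0),('s1',(264,157),(63,288),-60)):
    X,e=tri(A,p,B,q);d=X-C0;print(nm,X.round(4),'gap',e.round(4),'shaft',(d@N).round(4),'lat',(d@YL).round(4),'z',d[2].round(4))
    print(proj(A,wp(a,.14,0)).round(),proj(B,wp(a,.14,0)).round())
T=cam('top');S=cam('scene');g=lambda u,v:(230+(u+.5)/2.286-.5,160+(v+.5)/2.286-.5)
print(tri(A,(440,86),S,g(194,21)))
print(tri(A,(264,157),S,g(284,56)))
E
python3 - <<'E'
import cv2
im=cv2.imread('pics/w3.png')[180:330,200:420];cv2.imwrite('pics/w3c.png',cv2.resize(im,None,fx=3,fy=3,interpolation=2))
E
```

```text
up [0.6195 0.0313 0.313 ] gap 0.0004 shaft -0.0006 lat 0.0023 z 0.138
[445.  83.] [252. 233.]
s1 [0.5926 0.1461 0.2444] gap 0.001 shaft -0.0029 lat 0.1201 z 0.0694
[262. 153.] [ 63. 283.]
(array([0.6176974 , 0.03153729, 0.31474486]), np.float64(0.0005658365046745349))
(array([0.59491796, 0.14762294, 0.24052686]), np.float64(0.0011204745639998165))
```

View pics/w3c.png

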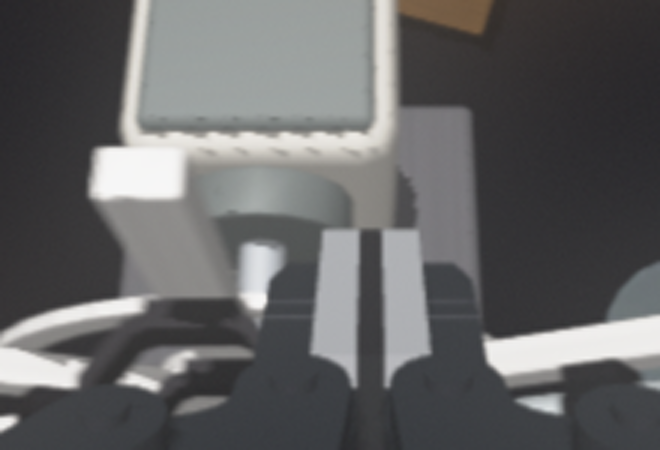

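```bash
python3 - <<'E'
from h import *
v=np.load('w3.npy');o=dict(tool_pos=v[:3],tcp_rot=v[3:]);B=cam('wrist',o);r=R.from_rotvec(v[3:]).as_matrix()
for x in(-.011,0,.011):
  for z in(0,-.02,-.04): print(x,z,proj(B,v[:3]+r@[x,0,z]).round(),end=' ')
print(); print('left edge y=-.01',proj(B,v[:3]+r@[0,-.01,0]).round(), 'tilt z axis',r[:,2])
print(((v[:3]-C0)@N).round(4),((v[:3]-C0)@YL).round(4))
E
```

```text
-0.011 0 [325. 267.] -0.011 -0.02 [325. 286.] -0.011 -0.04 [326. 309.] 0 0 [325. 248.] 0 -0.02 [325. 265.] 0 -0.04 [326. 286.] 0.011 0 [325. 228.] 0.011 -0.02 [325. 242.] 0.011 -0.04 [326. 261.] 
left edge y=-.01 [306. 248.] tilt z axis [ 0.69314233  0.14714712 -0.70562131]
0.0098 -0.0303
```

The visible finger end (row 257) lies behind where the TCP projects (row 228 to 248). I'll check with the scene camera where the tip really is.

```bash
python3 - <<'E'
from h import *
im=cams.grab_frame('scene')[:,:,::-1].copy();cv2.imwrite('pics/s2.png',im);o=env.get_obs()
S=cam('scene');p=proj(S,o['tool_pos']);r=R.from_rotvec(o['tcp_rot']).as_matrix()
print(p,proj(S,o['tool_pos']+r@[0,0,-.037]),proj(S,wp(0,.14,0)))
x,y=255,130
c=cv2.resize(im[y:y+110,x:x+140],None,fx=5,fy=5,interpolation=2)
for z in(0,-.037):
    q=(proj(S,o['tool_pos']+r@[0,0,z])-[x,y]+.5)*5; cv2.circle(c,tuple(int(k) for k in q),4,(0,0,255) if z==0 else (0,255,0),1)
cv2.imwrite('pics/s2c.png',c)
E
```

```text
[304.07094359 185.81058441] [301.06658386 172.54612447] [313.94757496 169.445488  ]
```

View pics/s2c.png

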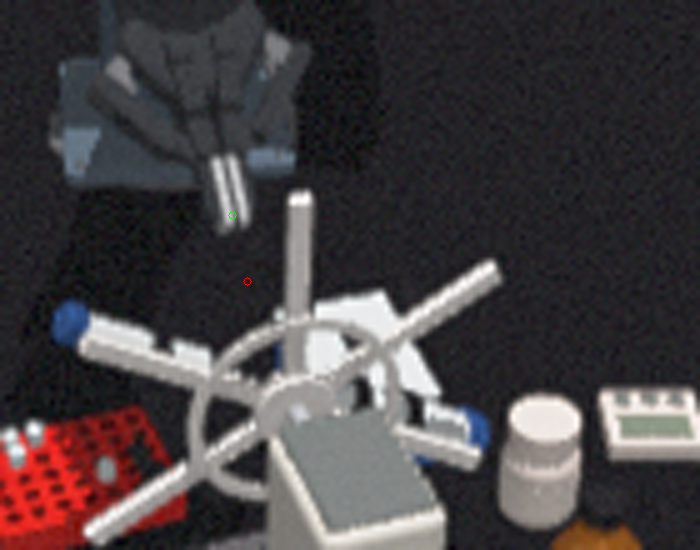

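Both cameras put the real fingertips about 30 mm behind the reported TCP, so I'll allow for that. I'll back out, return to -30° and go in deeper.

```bash
cat >> h.py <<'E'
def arc(angs,r=.125,ext=.044):
    for a in angs: print(a,end=' ');delta(wp(a,r,0)+ext*RT()[:,2],RT())
E
python3 -c "
from h import *
arc([-30],ext=-.05);arc([-30])"
```

```text
-30 slide [-0.0006 -0.0933 -0.0628] rot [ 0.09 -0.03  0.08] at [0.6362 0.001  0.2749] t 5.0 F [-0.6  0.4 -0.7]
-30 slide [-0.0007 -0.0934  0.0312] rot [ 0.09 -0.03  0.08] at [0.6362 0.001  0.2749] t 5.0 F [-0.6  0.4 -0.7]
```

```bash
python3 -m pendant '{"slide":[[0,0,-0.035],[0,0,-0.065],[0,-0.03,-0.065],[0,-0.065,-0.065],[0,-0.093,-0.06]],"rot":[[0,0,0],[0,0,0],[0,0,0],[0,0,0],[0,0,0]]}'; python3 -m pendant '{"slide":[[0,0,0.02],[0,0,0.04],[0,0,0.06],[0,0,0.08],[0,0,0.092]],"rot":[[0,0,0],[0,0,0],[0,0,0],[0,0,0],[0,0,0]]}'; python3 -c "
from h import *
arc([-30,-25,-20,-15,-10,-5])"
```

```text
time: 5.5
tool_pos: [0.5751, 0.0841, 0.3188]
tcp_rot: [-2.815, -0.297, -1.172]
ft_force: [0.4, 0.7, 0.3]
gripper_width: -0.002
time: 6.0
tool_pos: [0.6387, 0.0983, 0.2515]
tcp_rot: [-2.815, -0.298, -1.167]
ft_force: [0.6, 0.1, -1.2]
gripper_width: 0.0
-30 slide [-0.0004  0.0013 -0.0012] rot [ 0.03 -0.03  0.08] at [0.6387 0.0983 0.2515] t 6.0 F [ 0.6  0.1 -1.2]
-25 slide [ 0.0032  0.0109 -0.0048] rot [ 0.03 -0.03  0.08] at [0.6387 0.0983 0.2515] t 6.0 F [ 0.6  0.1 -1.2]
-20 slide [ 0.0061  0.021  -0.0077] rot [ 0.03 -0.03  0.08] at [0.6387 0.0983 0.2515] t 6.0 F [ 0.6  0.1 -1.2]
-15 slide [ 0.0084  0.0314 -0.01  ] rot [ 0.03 -0.03  0.08] at [0.6387 0.0983 0.2515] t 6.0 F [ 0.6  0.1 -1.2]
-10 slide [ 0.0101  0.0421 -0.0117] rot [ 0.03 -0.03  0.08] at [0.6387 0.0983 0.2515] t 6.0 F [ 0.6  0.1 -1.2]
-5 slide [ 0.0111  0.0529 -0.0127] rot [ 0.03 -0.03  0.08] at [0.6387 0.0983 0.2515] t 6.0 F [ 0.6  0.1 -1.2]
```

```bash
python3 -m pendant '{"slide":[[0.003,0.011,-0.005],[0.006,0.021,-0.0075],[0.0085,0.0315,-0.01],[0.01,0.042,-0.0115],[0.011,0.053,-0.0125]],"rot":[[0,0,0],[0,0,0],[0,0,0],[0,0,0],[0,0,0]]}'; python3 -c "
from h import *
arc([0,5,10,15,20])"
```

```text
time: 6.5
tool_pos: [0.6491, 0.046, 0.27]
tcp_rot: [-2.812, -0.299, -1.17]
ft_force: [1.6, 4.6, -1.7]
gripper_width: 0.002
0 slide [-0.0011  0.0105  0.0005] rot [-0.07 -0.17  0.09] at [0.6491 0.046  0.27  ] t 6.5 F [ 1.6  4.6 -1.7]
5 slide [-0.0014  0.0214  0.0008] rot [-0.07 -0.17  0.09] at [0.6491 0.046  0.27  ] t 6.5 F [ 1.6  4.6 -1.7]
10 slide [-0.0025  0.0322  0.0018] rot [-0.07 -0.17  0.09] at [0.6491 0.046  0.27  ] t 6.5 F [ 1.6  4.6 -1.7]
15 slide [-0.0041  0.0428  0.0035] rot [-0.07 -0.17  0.09] at [0.6491 0.046  0.27  ] t 6.5 F [ 1.6  4.6 -1.7]
20 slide [-0.0065  0.0532  0.0058] rot [-0.07 -0.17  0.09] at [0.6491 0.046  0.27  ] t 6.5 F [ 1.6  4.6 -1.7]
```

Contact: Fy is +4.6 N, as expected. Now pushing along the arc.

```bash
python3 -m pendant '{"slide":[[-0.001,0.0105,0.0005],[-0.0015,0.0215,0.001],[-0.0025,0.032,0.002],[-0.004,0.043,0.0035],[-0.0065,0.053,0.006]],"rot":[[0,0,0],[0,0,0],[0,0,0],[0,0,0],[0,0,0]]}'; python3 -c "
from h import *
arc([25,30,35,40,45])"
```

```text
time: 7.0
tool_pos: [0.6599, -0.0066, 0.2606]
tcp_rot: [-2.812, -0.299, -1.169]
ft_force: [-0.2, 3.7, -0.9]
gripper_width: 0.003
25 slide [-0.0024  0.0096  0.0024] rot [-0.1  -0.13  0.07] at [ 0.6599 -0.0066  0.2606] t 7.0 F [-0.2  3.7 -0.9]
30 slide [-0.006   0.0193  0.0059] rot [-0.1  -0.13  0.07] at [ 0.6599 -0.0066  0.2606] t 7.0 F [-0.2  3.7 -0.9]
35 slide [-0.0101  0.0285  0.01  ] rot [-0.1  -0.13  0.07] at [ 0.6599 -0.0066  0.2606] t 7.0 F [-0.2  3.7 -0.9]
40 slide [-0.0148  0.0372  0.0147] rot [-0.1  -0.13  0.07] at [ 0.6599 -0.0066  0.2606] t 7.0 F [-0.2  3.7 -0.9]
45 slide [-0.0201  0.0452  0.0199] rot [-0.1  -0.13  0.07] at [ 0.6599 -0.0066  0.2606] t 7.0 F [-0.2  3.7 -0.9]
```

```bash
python3 -m pendant '{"slide":[[-0.0025,0.0095,0.0025],[-0.006,0.0195,0.006],[-0.01,0.0285,0.01],[-0.015,0.037,0.0145],[-0.015,0.037,0.0145]],"rot":[[0,0,0],[0,0,0],[0,0,0],[0,0,0],[0,0,0]]}'; python3 - <<'E'
from h import *
arc([40]);arc([-40],ext=-.05)
E
```

```text
time: 7.5
tool_pos: [0.6676, -0.0451, 0.2386]
tcp_rot: [-2.815, -0.296, -1.169]
ft_force: [-0.2, -0.4, 0.7]
gripper_width: 0.0
40 slide [ 0.0011 -0.0021 -0.0003] rot [ 0.08 -0.07  0.01] at [ 0.6676 -0.0451  0.2386] t 7.5 F [-0.2 -0.4  0.7]
-40 slide [ 0.0012 -0.1627 -0.0946] rot [ 0.08 -0.07  0.01] at [ 0.6676 -0.0451  0.2386] t 7.5 F [-0.2 -0.4  0.7]
```

Force is back to zero (no slip seen, still to be verified). Backing out and going left, then a look.

```bash
python3 -m pendant '{"slide":[[0,-0.002,-0.04],[0,-0.002,-0.08],[0,-0.004,-0.11],[0,-0.05,-0.11],[0,-0.095,-0.11]],"rot":[[0,0,0],[0,0,0],[0,0,0],[0,0,0],[0,0,0]]}'; python3 -m pendant '{"slide":[[0,-0.04,0],[0,-0.067,0],[0,-0.067,0]],"rot":[[0,0,0],[0,0,0],[0,0,0]]}';python3 - <<'E'
from h import *
o=env.get_obs();im=cams.grab_frame('wrist')[:,:,::-1].copy();cv2.imwrite('pics/w4.png',im)
np.save('w4.npy',np.r_[o['tool_pos'],o['tcp_rot']]);arc([-40]);C=cam('wrist',o)
for k in (-70,-10,50): print(k,proj(C,wp(k,.14,0)).round())
E
```

```text
time: 8.0
tool_pos: [0.572, 0.0281, 0.3187]
tcp_rot: [-2.82, -0.285, -1.176]
ft_force: [1.3, 0.7, 0.3]
gripper_width: -0.003
time: 8.3
tool_pos: [0.5581, 0.0961, 0.3197]
tcp_rot: [-2.819, -0.292, -1.18]
ft_force: [-1.0, -1.0, -0.1]
gripper_width: 0.001
-40 slide [-0.0018 -0.0047  0.1115] rot [ 0.64 -0.33 -0.06] at [0.5585 0.0946 0.3193] t 8.35 F [-0.9  0.9  0.6]
-70 [258. 240.]
-10 [415. 178.]
50 [583. 215.]
```

View pics/w4.png

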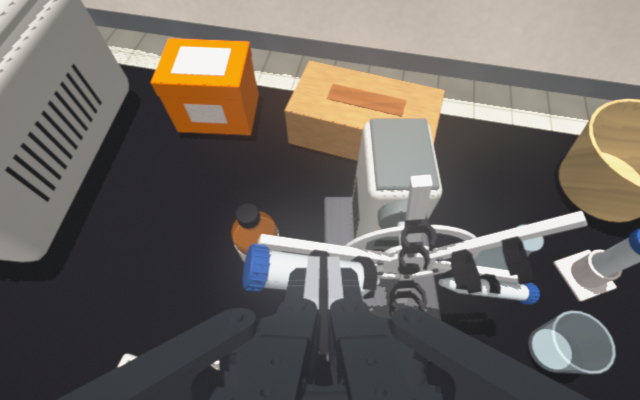

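The wheel has turned: spoke_1's tip is at (421,181), about -8°, and the large tube is at about -68° with its cap at (257,268). Inserting at -30°, clear above the tube, to push spoke_1.

```bash
python3 -c "
from h import *
arc([-30])"
```

```text
-30 slide [0.0071 0.0132 0.1029] rot [ 0.64 -0.33 -0.06] at [0.5585 0.0946 0.3193] t 8.35 F [-0.9  0.9  0.6]
```

```bash
python3 -m pendant '{"slide":[[0.007,0.013,0.01],[0.007,0.013,0.035],[0.007,0.013,0.06],[0.007,0.013,0.085],[0.007,0.013,0.102]],"rot":[[0.3,0,0],[0.6,-0.3,0],[0.6,-0.3,0],[0.6,-0.3,0],[0.6,-0.3,0]]}'; python3 -c "
from h import *
arc([-25,-20,-15,-10,-5,0])"
```

```text
time: 8.85
tool_pos: [0.6379, 0.0943, 0.2501]
tcp_rot: [-2.82, -0.29, -1.164]
ft_force: [-0.6, -0.1, 0.3]
gripper_width: 0.0
-25 slide [ 0.0054  0.0072 -0.0046] rot [ 0.25  0.13 -0.18] at [0.6379 0.0943 0.2501] t 8.85 F [-0.6 -0.1  0.3]
-20 slide [ 0.0083  0.0173 -0.0075] rot [ 0.25  0.13 -0.18] at [0.6379 0.0943 0.2501] t 8.85 F [-0.6 -0.1  0.3]
-15 slide [ 0.0107  0.0277 -0.0098] rot [ 0.25  0.13 -0.18] at [0.6379 0.0943 0.2501] t 8.85 F [-0.6 -0.1  0.3]
-10 slide [ 0.0124  0.0384 -0.0114] rot [ 0.25  0.13 -0.18] at [0.6379 0.0943 0.2501] t 8.85 F [-0.6 -0.1  0.3]
-5 slide [ 0.0134  0.0492 -0.0124] rot [ 0.25  0.13 -0.18] at [0.6379 0.0943 0.2501] t 8.85 F [-0.6 -0.1  0.3]
0 slide [ 0.0138  0.0601 -0.0127] rot [ 0.25  0.13 -0.18] at [0.6379 0.0943 0.2501] t 8.85 F [-0.6 -0.1  0.3]
```

```bash
python3 -m pendant '{"slide":[[0.0055,0.007,-0.0045],[0.0085,0.0175,-0.0075],[0.0105,0.0275,-0.01],[0.0125,0.0385,-0.0115],[0.0135,0.049,-0.0125]],"rot":[[0.2,0,0],[0.2,0,0],[0.2,0,0],[0.2,0,0],[0.2,0,0]]}'; python3 -c "
from h import *
arc([0,5,10,15,20])"
```

```text
time: 9.35
tool_pos: [0.6485, 0.0457, 0.2695]
tcp_rot: [-2.816, -0.292, -1.163]
ft_force: [-0.5, 3.3, -2.3]
gripper_width: 0.002
0 slide [-0.0002  0.0103  0.0006] rot [ 0.02  0.08 -0.19] at [0.6485 0.0457 0.2695] t 9.35 F [-0.5  3.3 -2.3]
5 slide [-0.0005  0.0212  0.0009] rot [ 0.02  0.08 -0.19] at [0.6485 0.0457 0.2695] t 9.35 F [-0.5  3.3 -2.3]
10 slide [-0.0015  0.032   0.002 ] rot [ 0.02  0.08 -0.19] at [0.6485 0.0457 0.2695] t 9.35 F [-0.5  3.3 -2.3]
15 slide [-0.0031  0.0427  0.0036] rot [ 0.02  0.08 -0.19] at [0.6485 0.0457 0.2695] t 9.35 F [-0.5  3.3 -2.3]
20 slide [-0.0054  0.0531  0.006 ] rot [ 0.02  0.08 -0.19] at [0.6485 0.0457 0.2695] t 9.35 F [-0.5  3.3 -2.3]
```

```bash
python3 -m pendant '{"slide":[[0,0.0105,0.0005],[-0.0005,0.021,0.001],[-0.0015,0.032,0.002],[-0.003,0.0425,0.0035],[-0.0055,0.053,0.006]],"rot":[[0,0,0],[0,0,0],[0,0,0],[0,0,0],[0,0,0]]}'; python3 -c "
from h import *
arc([25,30,35,40,45])"
```

```text
time: 9.85
tool_pos: [0.6602, -0.0068, 0.2617]
tcp_rot: [-2.815, -0.292, -1.165]
ft_force: [0.0, 4.0, -0.2]
gripper_width: 0.002
25 slide [-0.0033  0.0093  0.003 ] rot [ 0.02  0.02 -0.16] at [ 0.6602 -0.0068  0.2617] t 9.85 F [ 0.   4.  -0.2]
30 slide [-0.0069  0.019   0.0066] rot [ 0.02  0.02 -0.16] at [ 0.6602 -0.0068  0.2617] t 9.85 F [ 0.   4.  -0.2]
35 slide [-0.011   0.0282  0.0108] rot [ 0.02  0.02 -0.16] at [ 0.6602 -0.0068  0.2617] t 9.85 F [ 0.   4.  -0.2]
40 slide [-0.0156  0.0369  0.0155] rot [ 0.02  0.02 -0.16] at [ 0.6602 -0.0068  0.2617] t 9.85 F [ 0.   4.  -0.2]
45 slide [-0.0208  0.0449  0.0207] rot [ 0.02  0.02 -0.16] at [ 0.6602 -0.0068  0.2617] t 9.85 F [ 0.   4.  -0.2]
```

```bash
python3 -m pendant '{"slide":[[-0.0035,0.0095,0.003],[-0.007,0.019,0.0065],[-0.011,0.028,0.011],[-0.0155,0.037,0.0155],[-0.0195,0.043,0.0195]],"rot":[[0,0,0],[0,0,0],[0,0,0],[0,0,0],[0,0,0]]}'; python3 - <<'E'
from h import *
arc([44,46,48,50])
im=cams.grab_frame('scene')[:,:,::-1].copy();cv2.imwrite('pics/s3.png',im)
cv2.imwrite('pics/s3c.png',cv2.resize(im[150:260,255:395],None,fx=5,fy=5,interpolation=2))
E
```

```text
time: 10.35
tool_pos: [0.6694, -0.0498, 0.2337]
tcp_rot: [-2.815, -0.292, -1.166]
ft_force: [0.2, 4.1, 1.0]
gripper_width: 0.004
44 slide [-0.0001 -0.0006 -0.0003] rot [ 0.04 -0.   -0.17] at [ 0.6694 -0.0498  0.2337] t 10.35 F [0.2 4.1 1. ]
46 slide [-0.0023  0.0025  0.0019] rot [ 0.04 -0.   -0.17] at [ 0.6694 -0.0498  0.2337] t 10.35 F [0.2 4.1 1. ]
48 slide [-0.0045  0.0055  0.0042] rot [ 0.04 -0.   -0.17] at [ 0.6694 -0.0498  0.2337] t 10.35 F [0.2 4.1 1. ]
50 slide [-0.0068  0.0083  0.0065] rot [ 0.04 -0.   -0.17] at [ 0.6694 -0.0498  0.2337] t 10.35 F [0.2 4.1 1. ]
```

View pics/s3c.png

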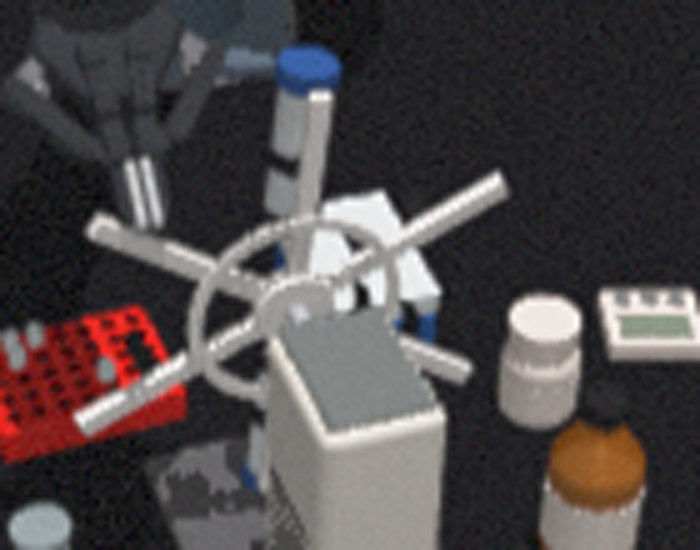

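spoke_1 is nearly round and the large tube is nearly upright. Tips are at (320,97), (500,180), (95,225), (85,425) and (467,370). Computing the angle.

```bash
python3 - <<'E'
from h import *
S=cam('scene')
# plane through end-face middle of spokes
def m(pts,y0):
    out=[]
    for (u,v),k in pts:
        q=onplane(S,(255+(u+.5)/5-.5,y0+(v+.5)/5-.5),N,C0)-C0
        a=np.degrees(np.arctan2(-q@YL,q[2]));out.append((a-k+180)%360-180);print(k,round(a,1),np.hypot(q@YL,q[2]).round(4))
    print('mean',np.mean(out))
print('s2');m([((301,198),0),((493,270),-60),((93,531),120)],130)
print('s3');m([((320,97),0),((500,182),-60),((97,223),60),((85,423),120),((467,370),-120)],150)
E
```

```text
s2
0 -1.0 0.1403
-60 -60.1 0.1374
120 117.1 0.1369
mean -1.3170973061414106
s3
0 -5.4 0.1394
-60 -64.5 0.1375
60 53.2 0.1401
120 113.5 0.1376
-120 -125.0 0.1377
mean -5.657292953807809
```

About 5.5° to go, so finger to about 49.5°.

```bash
python3 -m pendant '{"slide":[[-0.0023,0.003,0.0019],[-0.0045,0.0058,0.0042],[-0.0063,0.008,0.006],[-0.0063,0.008,0.006]],"rot":[[0,0,0],[0,0,0],[0,0,0],[0,0,0]]}'; python3 -m pendant '{"slide":[[0.002,-0.004,-0.03],[0.002,-0.004,-0.07],[0.002,-0.004,-0.11],[0.002,-0.004,-0.11]],"rot":[[0,0,0],[0,0,0],[0,0,0],[0,0,0]]}'; python3 - <<'E'
from h import *
im=cams.grab_frame('scene')[:,:,::-1].copy();cv2.imwrite('pics/s4.png',im)
cv2.imwrite('pics/s4c.png',cv2.resize(im[150:260,255:395],None,fx=5,fy=5,interpolation=2))
E
```

```text
time: 10.8
tool_pos: [0.6706, -0.0592, 0.2233]
tcp_rot: [-2.818, -0.29, -1.164]
ft_force: [-0.2, 1.4, 0.3]
gripper_width: 0.002
time: 11.2
tool_pos: [0.5954, -0.0735, 0.3103]
tcp_rot: [-2.822, -0.29, -1.179]
ft_force: [-0.1, -0.2, 1.3]
gripper_width: 0.003
```

View pics/s4c.png

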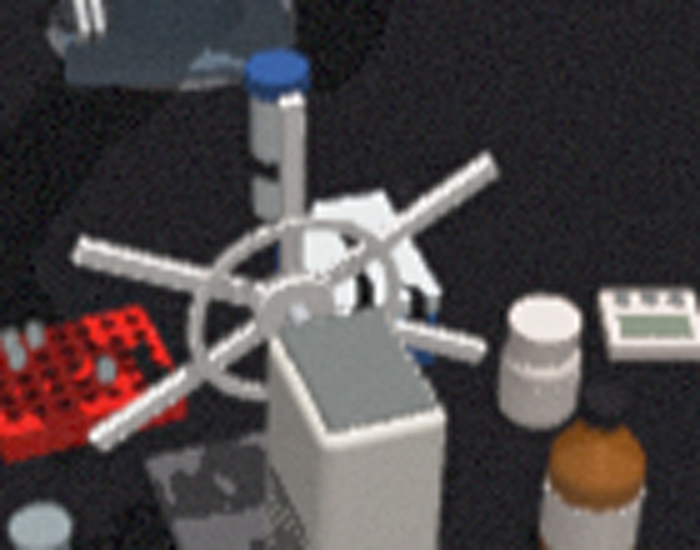

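Now the tips are at (291,99), (489,163), (78,252), (101,439) and (480,351).

```bash
python3 - <<'E'
from h import *
from scipy.optimize import least_squares
S=cam('scene')
def fit(pts,y0):
    P=np.array([p for p,_ in pts],float);K=np.array([k for _,k in pts])
    px=np.c_[255+(P[:,0]+.5)/5-.5,y0+(P[:,1]+.5)/5-.5]
    def f(v):
        a=np.radians(K+v[0]);return np.concatenate([proj(S,C0+v[1]*YL+[0,0,v[2]]-.139*np.sin(b)*YL+[0,0,.139*np.cos(b)])-p for b,p in zip(a,px)])
    r=least_squares(f,[0,0,0]);print('angle err',r.x[0].round(2),'hub shift mm',(r.x[1:]*1e3).round(1),'res px',np.abs(r.fun).max().round(2))
fit([((301,198),0),((493,270),-60),((93,531),120)],130)
fit([((320,97),0),((500,182),-60),((97,223),60),((85,423),120),((467,370),-120)],150)
fit([((291,99),0),((489,163),-60),((78,252),60),((101,439),120),((480,351),-120)],150)
# colour check: cap centre
im=cv2.imread('pics/s4.png');m=cv2.inRange(cv2.cvtColor(im,cv2.COLOR_BGR2HSV),(105,120,50),(125,255,255))
n,l,s,c=cv2.connectedComponentsWithStats(m)
for i in range(1,n):
    if s[i,4]>20: print(s[i],c[i].round(1))
for a in(-4,0,4): print(a,proj(S,wp(a,.140,-.0225)).round(1))
delta([.45,-.1,.36])
E
```

```text
angle err -1.42 hub shift mm [-1.2  2.2] res px 0.61
angle err -5.74 hub shift mm [-0.4  1.8] res px 0.72
angle err 1.38 hub shift mm [-0.8  1.4] res px 0.64
[ 79 145   6  16  52] [ 82. 152.]
[ 61 147   5   7  23] [ 63.3 149.7]
[ 49 156   5   7  24] [ 51.  158.9]
[ 60 160   6   8  21] [ 62.7 163.6]
[304 160  13  10 107] [309.8 164.1]
[208 252  14  12 139] [214.6 257.5]
[ 49 255  43  27 729] [ 72.3 267. ]
-4 [314.7 164.7]
0 [311.2 165.2]
4 [307.8 165.9]
slide [-0.0669 -0.0024 -0.1421] rot None at [ 0.5954 -0.0731  0.3072] t 11.25 F [-0.1 -0.  -0.4]
```

The large tube is within about 1.4° of upright: the tip fit gives +1.4°, and the cap at column 309.8 gives about +1.6°. That's good enough. Moving well clear, then comparing frames to check the bystanders.

```bash
python3 -m pendant '{"slide":[[0,0,-0.035],[-0.02,0,-0.07],[-0.04,0,-0.1],[-0.04,0,-0.12],[-0.04,0,-0.12]],"rot":[[0,0,0],[0,0,0],[0,0,0],[0,0,0],[0,0,0]]}'; python3 - <<'E'
from h import *
delta([.45,-.1,.36]);out={}
for n in('scene','top'):
    im=cams.grab_frame(n)[:,:,::-1].copy();cv2.imwrite(f'pics/{n}9.png',im)
    d=cv2.absdiff(cv2.medianBlur(im,3),cv2.medianBlur(cv2.imread(f'pics/{n}0.png'),3)).max(2)
    m=cv2.morphologyEx((d>45).astype(np.uint8),cv2.MORPH_OPEN,np.ones((2,2)))
    k,l,s,c=cv2.connectedComponentsWithStats(cv2.dilate(m,np.ones((5,5))))
    print(n,[list(map(int,v)) for v in s[1:] if v[4]>60])
d=cv2.absdiff(cv2.imread('pics/scene9.png'),cv2.imread('pics/s4.png'))[150:260,270:380].max(2);print('wheel change since s4',(d>50).sum())
E
```

```text
time: 11.75
tool_pos: [0.4839, -0.0972, 0.3648]
tcp_rot: [-2.825, -0.285, -1.177]
ft_force: [0.5, -0.3, 0.0]
gripper_width: -0.0
slide [-0.0272 -0.004  -0.0206] rot None at [ 0.4839 -0.0972  0.3648] t 11.75 F [ 0.5 -0.3  0. ]
scene [[99, 0, 281, 87, 8104], [123, 31, 21, 14, 208], [280, 45, 39, 17, 346], [120, 51, 23, 8, 162], [310, 68, 10, 7, 66], [124, 72, 49, 52, 1415], [320, 78, 33, 51, 806], [297, 84, 19, 26, 346], [234, 87, 41, 35, 745], [285, 125, 19, 8, 128], [302, 132, 19, 65, 814], [139, 176, 60, 16, 521], [336, 179, 22, 19, 261], [265, 189, 37, 20, 478], [321, 205, 9, 10, 82], [338, 208, 18, 19, 244], [270, 221, 24, 22, 311], [299, 237, 11, 10, 99]]
top [[319, 176, 62, 25, 821], [277, 197, 42, 19, 552], [328, 202, 13, 13, 139], [382, 246, 15, 18, 225], [393, 261, 66, 139, 4131], [372, 283, 9, 11, 90], [452, 329, 80, 26, 1032], [326, 362, 24, 18, 326], [573, 371, 26, 29, 293], [274, 372, 25, 28, 464], [616, 383, 13, 17, 211], [304, 387, 9, 13, 104], [420, 388, 12, 12, 119]]
wheel change since s4 156
```

```bash
python3 - <<'E'
from h import *
T=cam('top');o=env.get_obs();print('gripper in top',proj(T,o['tool_pos']).round())
im=cv2.imread('pics/scene9.png');m=cv2.inRange(cv2.cvtColor(im,cv2.COLOR_BGR2HSV),(105,120,50),(125,255,255))[150:180,300:325];print('cap',np.argwhere(m>0).mean(0)+[150,300])
d=cv2.absdiff(im,cv2.imread('pics/s4.png'))[150:260,270:380].max(2);print(np.percentile(np.argwhere(d>50),[0,50,100],axis=0)+[150,270])
print(env.finish_job())
E
```

```text
gripper in top [383. 240.]
cap [164.02752294 309.81651376]
[[150. 270.]
 [219. 274.]
 [233. 314.]]
the job is handed in; nothing more can be done
None
```

The large tube now stands upright with its cap on top, and I've handed the job in (11.75 s when the arm stopped). I pushed the wheel about 120° clockwise with shut fingertips, first on spoke_2, then on spoke_1. I kept clear of both tubes and backed the arm well away afterwards.

- **Uprightness:** a fit to five spoke tips in the scene view puts the tube about 1.4° past vertical. The cap position agrees, at about 1.6° past. I left it there rather than risk a push back. The cap stayed put after I moved clear.
- **Forces:** pushing readings were about 3–5 N, and about zero afterwards.
- **Fingertip position:** the first pass missed the spoke without touching it. Both cameras showed the real fingertips about 30 mm behind the reported TCP. I went in deeper and the second try made contact.
- **Bystanders:** comparing before and after pictures, the changes lay around the wheel, the arm and its shadow, plus some pixels at the edge of the microtube rack. In the top view the gripper is directly over that spot; in the scene view I put it down to the gripper's shadow, but did not check that separately. The force readings showed no contact outside the pushes.

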